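# Close the refilled screw pot, turn it to the gap and hold the carousel

### The job

The open metal pot on the parts carousel has just been refilled with screws: first close it with the loose lid that fits it, fully seated and let go, and leave the other lid and the rest of the bench where they are. Only then turn the carousel until that pot stands in the middle of the gap in the guard rail, so that I can lift it out there. Finish while holding: keep gripping the knob on the centre post so that the turntable stays still.

Things in the scene. Friction and masses are not known exactly. Their poses are not given: they have to be found in the camera images.
- carousel: fixed base of the parts carousel: round board 336 mm across, 16 mm thick. A steel guard rail (8 mm bar, radius 157 mm, 75 mm above the bench) runs round it except for one gap 85 mm wide. Origin: centre of the underside, on the turning axis, at bench height; z up; its -x axis points from the turning axis through the middle of the gap, which faces the robot within about 20 degrees.
- turntable (a joint): angle in rad of the wooden turntable (288 mm across, top face 34 mm above the bench), which carries five containers: 0, or a whole turn, when the pot to be closed stands in the middle of the gap; grows anticlockwise seen from above; starts between 1.0 and 5.28 and may be turned either way past a full turn. Easily turned (friction about 0.05 N m), no spring.
- pot_mouth (a point): centre of the mouth of the open metal pot, at its rim, 102 mm above the bench, 98 mm from the turning axis. The pot is fixed to the turntable, 68 mm across outside, 62 mm inside, with screws up to about 15 mm below the rim. A lid is seated when its flange lies on the rim: its origin is then 10 mm below this point.
- centre_knob: round wooden knob, 40 mm across and 36 mm high, on the 18 mm centre post; fixed to the turntable and turns with it. Origin: centre of the knob, 180 mm above the bench on the turning axis; top at 198 mm. May be gripped from above at any yaw.
- jar: screw-top jar 69 mm across, fixed on the turntable next to the open pot (72 degrees anticlockwise of it from above); origin at its foot, top 118 mm above the bench
- closed_pot: metal pot like the open one, with its lid on, fixed on the turntable 144 degrees anticlockwise of the open pot; origin at its foot, knob top 133 mm above the bench. A small dropper bottle (top 136 mm) and a painted tin (77 mm across, top 111 mm) follow, 72 degrees apart
- lid: the lid that fits the open pot: aluminium disc, knob up on the bench left or right of the carousel. From below: plug 57 mm across, 10 mm deep; flange 73 mm across, 5 mm thick; round wooden knob 24 mm across, 26 mm high. Origin: centre of the plug's underside; z up through the knob; about 70 g.
- big_lid: the larger lid, of a bigger pot at the back of the bench; leave it: aluminium disc, knob up on the bench left or right of the carousel. From below: plug 88 mm across, 10 mm deep; flange 106 mm across, 5 mm thick; round wooden knob 24 mm across, 26 mm high. Origin: centre of the plug's underside; z up through the knob; about 120 g.
- sanding: bystander: sanding block 61x111x34 mm, lying at the left back; origin under its centre
- roll_of_tape: bystander: roll of tape 96 mm across, 25 mm high, at the right; origin under its centre
- pencil: bystander: pencil 112 mm long, lying at the right front; origin under its centre
- yellow_driver: bystander: small screwdriver 170 mm long, lying at the left front; origin under its centre
- offcut: bystander: wooden offcut 60x120x20 mm, lying at the left; origin under its centre

How it is judged:
On the way, in this order (a step that is already met when the one before it is completed fails the run):
1. the fitting lid sits fully home on the open pot and is let go (horizontal distance between lid and pot_mouth below 0.005 m and z of lid in the frame of pot_mouth between -0.0125 and -0.0075 m and angle between lid's own z axis and vertical below 0.07 rad and contact force between the fingers and lid below 0.1 N), for 0.3 s.
2. the closed pot stands in the middle of the gap in the rail (horizontal distance between lid and pot_mouth below 0.005 m and z of lid in the frame of pot_mouth between -0.0125 and -0.0075 m and angle between lid's own z axis and vertical below 0.07 rad and x of pot_mouth in the frame of carousel below -0.09 m and y of pot_mouth in the frame of carousel between -0.01 and 0.01 m), for 0.2 s.
At the end, for the whole second after the job is handed in: The lid sits home on the pot (within 5 mm of centre, flange on the rim, level); the pot stands in the gap, within 10 mm of its middle; the turntable is still; the fingers hold the centre knob from round it (tool centred within 15 mm, over 3 N) (all of step 2 and velocity of joint turntable between -0.06 and 0.06 rad/s and contact force between the fingers and centre_knob above 3 N and horizontal distance between the grasp point and centre_knob below 0.015 m); the arm keeps its last pose, push and grip.
It fails at once if the other lid or a bystander is moved by more than 30 mm (distance of any of big_lid, sanding, roll_of_tape, pencil, yellow_driver, offcut from where it was at the start of the episode above 0.03 m).
It also fails if it takes over 58 s, if anything falls off the work surface, if the arm or the gripper's body presses on something with over 40 N, if the wrist force passes 120 N, or if a joint passes its speed limit or range.

### The arm

A 6-joint arm with a two-finger parallel gripper is mounted at the origin on a cart in front of the work surface, level with it; the furniture and walls round the work are solid. World frame = base frame: x ahead of the robot, y to its left, z up, the work surface at z = 0. Lengths are in m, angles in rad, forces in N, time in s.
With the tool pointing down it reaches from about 0.35 to 0.975 m from the base axis. Payload 4.9 kg.
Tool frame: the origin (TCP) lies between the finger pads, 19 mm behind the fingertips; this is the grasp point; z points along the fingers, y is the line along which they close (so a half turn about z gives the same grasp; the last joint's range is limited). The gripper opens to 85 mm and grips with 20 to 120 N. Pads are 22 mm wide; open, the fingers measure 114 mm over their backs; the gripper's body (76 mm by 85 mm) begins 54 mm behind the grasp point. The pads swing forward as they close: fully open they stand 13 mm farther back than shut.
Start: joints at [1.04, 0.053, 1.613, -0, 1.476, -0.119], TCP at [0.25, 0.573, 0.25] pointing down, gripper open.
Joint ranges: [-3.01, 3.01], [-1.01, 2.22], [0.06, 2.58], [-1.02, 4.17], [0.09, 2.62], [-3.14, 3.14]. Speed limits (rad/s): [2.57, 2.57, 3.14, 3.14, 3.14, 3.14].

### API

Orientations are given as a rotation vector (axis times angle).
In Python, from station import ctrl gives the robot as it stands.
- The arm moves only by the tool step_arm, never from a script. Its argument "targets" is a list of rows, each an object with "travel": the shift along the world's x, y, z as a fraction of full scale, a list of three; "angular": the turn, a rotation vector about the world's x, y, z as a fraction of full scale, a list of three; "gripper": the opening, from 0 (shut) to 1 (fully open). In form: [{"travel": [x, y, z], "angular": [rx, ry, rz], "gripper": gripper}, ...]. A call has 1 to 10 rows; each row is the pose to reach, as a shift and turn from the pose commanded when the call began; what a row does not reach only later rows make up. Full scale, the value 1, is 0.6 m for a shift and pi/4 rad for a turn. A row lasts 1/10 s, in which the tool goes at most 50 mm and 8.59 degrees, less where a joint would pass 70% of its speed; a pose out of reach is approached as far as the arm can. A call with a number of a shift or a turn outside -1 to 1 is refused whole. A call with a gripper value outside its range is refused whole. The fingers move at their own pace and stop on an object; "squeeze" is the grip in N (left out, the last holds). Time passes only in rows, so rows that repeat a pose let the fingers close. It gives the time, the measured TCP pose, the force, the opening and the grip force at its end, in the units of the state.
- ctrl.get_obs(): the state, without advancing time (a new reading comes with each control period).
- ctrl.get_image(name): name is "side" or "top" or "wrist"; returns a dict with "img" (400x640x3 uint8, red, green, blue), "fx", "fy", "cx", "cy" (pixels), "rvec" (rotation vector, rad) and "tvec" (3), from world to camera coordinates, as OpenCV has them. Camera axes: x right, y down, z forward; pixel columns grow to the right and rows downward; lengths in m; the calibration is good to about 2 mm. A picture is of the moment at which its call begins. There is no depth.
- ctrl.finish_job(): hands the job in; it is judged then, once.
The state is a dict: "t": time; "q": joint angles; "dq": joint speeds; "effort": joint torques, N m; "tool_pos": TCP position; "tool_rot": TCP orientation; "contact_force": force on the tool from outside, world axes, zero at the start; "wrist_torque": the same for the moment, N m; "opening": finger opening in m; "grip_force": force on a finger pad.
Only numpy, scipy, OpenCV 4.12 (cv2) and the standard library are available. Lean on these libraries where they do the work, as an engineer would, in place of code of your own. Each camera call takes 0.05 s, during which the arm holds its last target. There are 200 camera calls.

## Working session

There is one attempt and no reset: what is moved stays moved. The work goes in short steps, Python scripts to look and compute and a tool call to move; the robot and the scene stay as the last step left them, time stands still between calls to the robot, and variables do not carry over. Pictures are saved under pics/ and viewed, at most 10 in all, crops included, and the job is handed in when it is done.

Besides the shell and the picture viewer there is one more tool, called in YAML: its name, and indented under it one key for each argument. step_arm: Moves the arm, as the interface text tells. Its arguments: {"type":"object","properties":{"targets":{"type":"array"},"squeeze":{"type":"number"}},"required":["targets"]}

```bash
mkdir -p pics && ls && cat > h.py <<'E'
import numpy as np, cv2
from station import ctrl
def snap(n,f):
    d=ctrl.get_image(n); cv2.imwrite(f'pics/{f}.png',d['img'][:,:,::-1])
    np.save(f'pics/{f}.npy',{k:d[k] for k in d if k!='img'},allow_pickle=True); return d
def ld(f): return np.load(f'pics/{f}.npy',allow_pickle=True).item()
def ray(d,u,v):
    R=cv2.Rodrigues(np.array(d['rvec'],float))[0]; t=np.array(d['tvec'],float).ravel()
    r=R.T@np.array([(u-d['cx'])/d['fx'],(v-d['cy'])/d['fy'],1]); return -R.T@t, r/np.linalg.norm(r)
def atz(d,u,v,z):
    c,r=ray(d,u,v); return c+r*(z-c[2])/r[2]
def tri(obs):
    A=np.zeros((3,3));b=np.zeros(3)
    for d,u,v in obs:
        c,r=ray(d,u,v);P=np.eye(3)-np.outer(r,r);A+=P;b+=P@c
    p=np.linalg.solve(A,b); return p,[np.linalg.norm(np.cross(p-ray(*o)[0],ray(*o)[1])) for o in obs]
def proj(d,p):
    K=np.array([[d['fx'],0,d['cx']],[0,d['fy'],d['cy']],[0,0,1.]])
    return cv2.projectPoints(np.array(p,float).reshape(-1,1,3),np.array(d['rvec'],float),np.array(d['tvec'],float),K,None)[0].reshape(-1,2)
E
python3 - <<'E'
from h import *
for n in ['top','side','wrist']:
    d=snap(n,n+'0'); print(n,ray(d,320,200), d['fx'])
print(ctrl.get_obs())
E
```

```text
pics
top (array([-0.41059997, -0.431263  ,  1.45047318]), array([ 0.58981312,  0.23890835, -0.77139048])) 489.0677088695409
side (array([0.62300307, 1.00320467, 0.70962784]), array([-0.05007134, -0.85977818, -0.50820699])) 391.65574432762855
wrist (array([0.17927628, 0.60328396, 0.37325588]), array([ 0.27350373, -0.09233075, -0.95742924])) 284.574332117017
{'t': 0.15, 'q': array([ 1.03999619e+00,  5.32123605e-02,  1.61398867e+00,  2.80641673e-05,
        1.47600141e+00, -1.18988467e-01]), 'dq': array([-1.03290318e-03, -1.83930853e-03, -4.69105297e-03,  6.25376808e-05,
       -5.87914893e-04, -3.69353651e-04]), 'effort': array([ 1.71843626e-04, -3.94240987e+01, -3.70722270e+01, -1.25519996e-04,
        4.66787227e-03, -1.12708477e-05]), 'tool_pos': array([0.24992058, 0.57235459, 0.24903496]), 'tool_rot': array([-6.42204466e-01, -3.07469957e+00,  2.38194330e-03]), 'contact_force': array([-0.30652514,  0.46338569, -0.29812481]), 'wrist_torque': array([ 0.00425744, -0.02923034,  0.07477373]), 'grip_force': 0.0, 'opening': 0.08578620070492159}
```

View pics/top0.png

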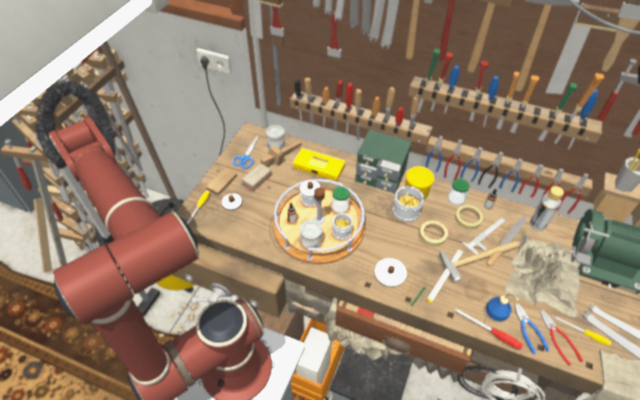

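View pics/side0.png

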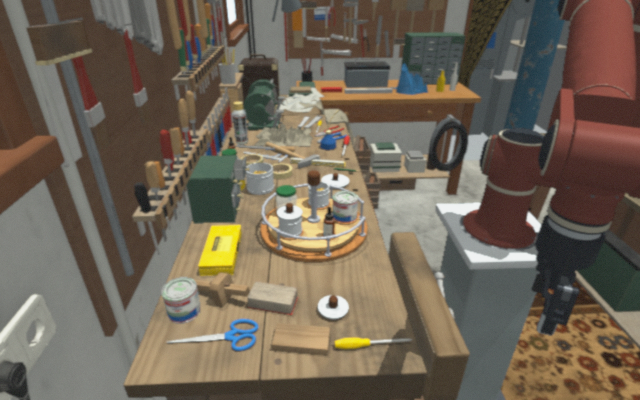

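The top view shows the small lid at about (232,201), the big lid at (391,271), the open pot with screws at (343,225), and the centre knob near (320,193). In the side view the small lid is at (333,304) and the centre knob at (314,177). I'll enlarge both to measure from them.

```bash
python3 - <<'E'
from h import *
a=cv2.imread('pics/top0.png')[165:265,265:375]; b=cv2.imread('pics/side0.png')[160:260,250:375]
c=cv2.imread('pics/top0.png')[180:220,210:254]; e=cv2.imread('pics/side0.png')[285:325,310:358]
k=cv2.INTER_CUBIC
A=np.zeros((600,800,3),np.uint8)
for im,s,x,y in [(a,3.5,0,0),(b,3.2,390,0),(c,5,0,360),(e,5,390,360)]:
    m=cv2.resize(im,None,fx=s,fy=s,interpolation=k); h,w=m.shape[:2]; A[y:y+h,x:x+w]=m
cv2.imwrite('pics/comp.png',A)
E
```

```text
(no output)
```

View pics/comp.png

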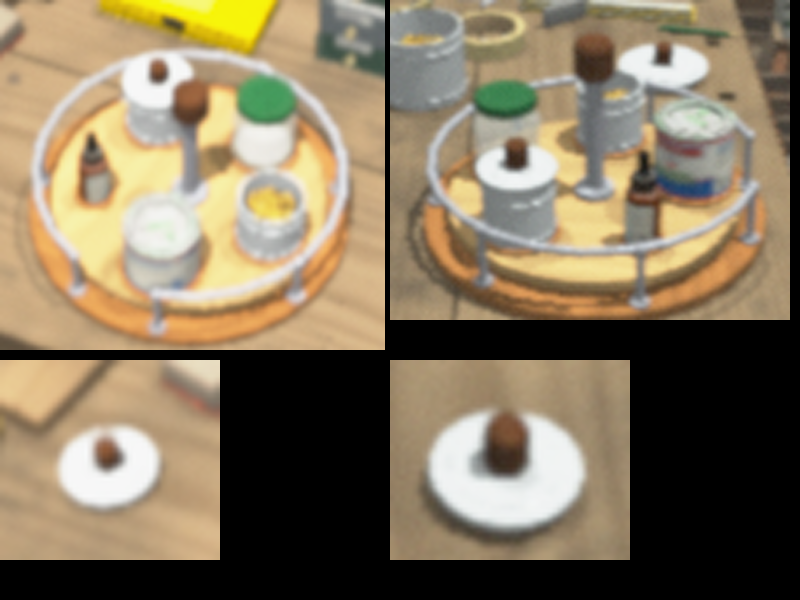

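```bash
python3 - <<'E'
from h import *
t=ld('top0');s=ld('side0')
P={'knob':((319.6,194.4),(314.1,177.8)),'lidknob':((231.4,198.6),(333.4,301.6)),'lidflange':((231.8,201.2),(333.4,307)),
'pot':((342.4,219.3),(319.1,188.7)),'jar':((341,192.7),(285.9,190.6)),'cpk':((310.4,185),(289.4,207.8)),'tin':((311.6,227.3),(345.3,196.9)),
'postB':((286.7,248.1),(363.1,235))}
for n,(a,b) in P.items():
    p,r=tri([(t,*a),(s,*b)]);print(n,p.round(4),np.round(r,4))
for n in [(286.7,248.1),(309.6,258.4),(286.4,240),(309.3,249)]: print(atz(t,*n,.016 if n[1]in(248.1,258.4) else .075).round(4))
c=tri([(t,*P['knob'][0]),(s,*P['knob'][1])])[0]
for n,z in(('pot',.102),('jar',.118),('cpk',.12),('tin',.111)):
  for d,uv in((t,P[n][0]),(s,P[n][1])):
    v=(atz(d,*uv,z)-c)[:2];print(n,np.hypot(*v).round(4),np.degrees(np.arctan2(v[1],v[0])).round(1))
print(atz(t,391,269,.013),atz(s,333.4,307,.015))
E
```

```text
knob [ 0.5821 -0.0265  0.1788] [0.0016 0.0016]
lidknob [0.552  0.322  0.0267] [0.002 0.002]
lidflange [0.552  0.323  0.0104] [0.0023 0.0023]
pot [ 0.5667 -0.1154  0.0962] [0.007 0.007]
jar [ 0.6697 -0.073   0.1127] [0.0026 0.0026]
cpk [0.6568 0.0405 0.1185] [0.0021 0.0021]
tin [ 0.4885 -0.0343  0.1082] [0.0044 0.0044]
postB [0.4372 0.0384 0.0136] [0.0022 0.0022]
[0.4382 0.0369 0.016 ]
[ 0.4302 -0.0542  0.016 ]
[0.4329 0.0327 0.075 ]
[ 0.4296 -0.054   0.075 ]
pot 0.0924 -97.2
pot 0.0725 -106.1
jar 0.0991 -29.2
jar 0.0914 -21.5
cpk 0.1009 41.0
cpk 0.1023 44.6
tin 0.0911 -173.9
tin 0.0962 178.8
[ 0.50081782 -0.32585775  0.013     ] [0.55060074 0.32928321 0.015     ]
```

step_arm:
  targets:
    - {"travel": [0.5, -0.42, -0.15], "angular": [0, 0, 0], "gripper": 1}
    - {"travel": [0.5, -0.42, -0.15], "angular": [0, 0, 0], "gripper": 1}
    - {"travel": [0.5, -0.42, -0.15], "angular": [0, 0, 0], "gripper": 1}
    - {"travel": [0.5, -0.42, -0.15], "angular": [0, 0, 0], "gripper": 1}
    - {"travel": [0.5, -0.42, -0.15], "angular": [0, 0, 0], "gripper": 1}
    - {"travel": [0.5, -0.42, -0.15], "angular": [0, 0, 0], "gripper": 1}
    - {"travel": [0.5, -0.42, -0.15], "angular": [0, 0, 0], "gripper": 1}
    - {"travel": [0.5, -0.42, -0.15], "angular": [0, 0, 0], "gripper": 1}
    - {"travel": [0.5, -0.42, -0.15], "angular": [0, 0, 0], "gripper": 1}
    - {"travel": [0.5, -0.42, -0.15], "angular": [0, 0, 0], "gripper": 1}
  squeeze: 40

```text
t: 1.15
tool_pos: [0.5504, 0.3197, 0.159]
tool_rot: [-0.646, -3.073, 0.001]
contact_force: [0.1, 0.0, 0.3]
opening: 0.0853
grip_force: 0.0
```

```bash
python3 - <<'E'
from h import *
d=snap('wrist','w1');o=ctrl.get_obs();print(o['t'],o['tool_pos'],o['q'])
print(proj(d,[[.552,.322,.015],[.552,.322,.041],o['tool_pos']]),ray(d,320,200)[0])
R=cv2.Rodrigues(o['tool_rot'])[0];print(R)
E
```

```text
1.2 [0.54983299 0.320704   0.15959158] [ 4.10981392e-01  1.49072256e-01  1.66409087e+00  5.34624785e-04
  1.32943898e+00 -7.47496328e-01]
[[315.52369924 197.30443845]
 [315.79406444 205.36590519]
 [314.09209567 275.42128522]] [0.4799769  0.35067242 0.28347037]
[[-9.16142215e-01  4.00851791e-01 -1.13276226e-03]
 [ 4.00851972e-01  9.16142834e-01  7.26271477e-05]
 [ 1.06688475e-03 -3.87533188e-04 -9.99999356e-01]]
```

View pics/w1.png

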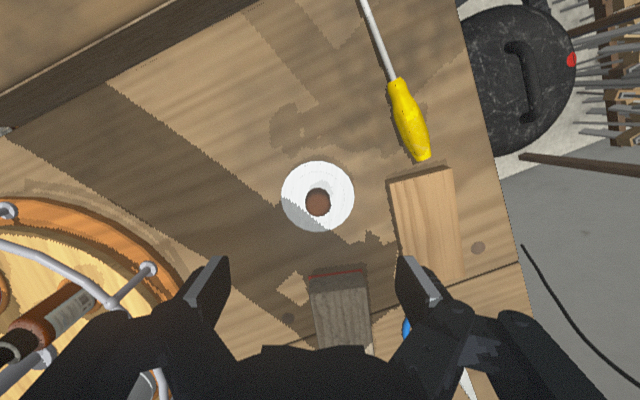

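The wrist view shows the lid flange centred at (318,196), about 74 px across, which matches 73 mm. The knob top is near (318,203), and the sanding block, offcut and driver are clear of the fingers.

```bash
python3 - <<'E'
from h import *
d=ld('w1');t=ld('top0');s=ld('side0')
print(atz(d,318,196,.014),atz(d,318,203.5,.041))
print(tri([(d,318,196),(t,231.8,201.2),(s,333.4,307)]),tri([(d,318,203.5),(t,231.4,197.6),(s,333.4,299.6)]))
im=cv2.imread('pics/w1.png');hsv=cv2.cvtColor(im,cv2.COLOR_BGR2HSV)
m=((hsv[...,1]<40)&(hsv[...,2]>110)).astype(np.uint8);m[:140]=0;m[250:]=0;m[:,:260]=0;m[:,370:]=0
c=max(cv2.findContours(m,0,2)[0],key=cv2.contourArea);e=cv2.fitEllipse(cv2.convexHull(c));print(e,atz(d,*e[0],.014))
k=((hsv[...,1]>90)&(hsv[...,2]<150)).astype(np.uint8);k[:185]=0;k[222:]=0;k[:,:300]=0;k[:,335:]=0
ys,xs=np.nonzero(k);print(xs.mean(),ys.mean(),len(xs),atz(d,xs.mean(),ys.mean(),.035))
E
```

```text
[0.55202427 0.32465731 0.014     ] [0.55118909 0.32450091 0.041     ]
(array([0.55238827, 0.32362591, 0.01044551]), [np.float64(0.0008999642785377039), np.float64(0.0023124876946125617), np.float64(0.002484753332527118)]) (array([0.55275554, 0.32237313, 0.03274797]), [np.float64(0.001500772434557832), np.float64(0.002291463464697793), np.float64(0.0023928174372004735)])
((317.16790771484375, 195.954833984375), (72.05192565917969, 73.7222900390625), 89.14130401611328) [0.55165256 0.3239262  0.014     ]
317.26446280991735 204.633608815427 363 [0.55367846 0.32280454 0.035     ]
```

step_arm:
  targets:
    - {"travel": [0.003, 0.005, -0.08], "angular": [0, 0, 0], "gripper": 1}
    - {"travel": [0.003, 0.005, -0.15], "angular": [0, 0, 0], "gripper": 0.8}
    - {"travel": [0.003, 0.005, -0.2], "angular": [0, 0, 0], "gripper": 0.6}
    - {"travel": [0.003, 0.005, -0.2], "angular": [0, 0, 0], "gripper": 0.6}
    - {"travel": [0.003, 0.005, -0.2], "angular": [0, 0, 0], "gripper": 0}
    - {"travel": [0.003, 0.005, -0.2], "angular": [0, 0, 0], "gripper": 0}
    - {"travel": [0.003, 0.005, -0.2], "angular": [0, 0, 0], "gripper": 0}
    - {"travel": [0.003, 0.005, -0.2], "angular": [0, 0, 0], "gripper": 0}
    - {"travel": [0.003, 0.005, -0.2], "angular": [0, 0, 0], "gripper": 0}
  squeeze: 40

```text
t: 2.1
tool_pos: [0.5537, 0.325, 0.0433]
tool_rot: [0.642, 3.072, 0.006]
contact_force: [-1.9, 1.9, 6.5]
opening: 0.022
grip_force: 39.9
```

step_arm:
  targets:
    - {"travel": [0, 0, 0.06], "angular": [0, 0, 0], "gripper": 0}
    - {"travel": [0, 0, 0.13], "angular": [0, 0, 0], "gripper": 0}
    - {"travel": [0, 0, 0.2], "angular": [0, 0, 0], "gripper": 0}
    - {"travel": [-0.01, 0, 0.27], "angular": [0, 0, 0], "gripper": 0}
    - {"travel": [-0.04, -0.06, 0.3], "angular": [0, 0, 0], "gripper": 0}
    - {"travel": [-0.08, -0.12, 0.3], "angular": [0, 0, 0], "gripper": 0}
    - {"travel": [-0.11, -0.19, 0.3], "angular": [0, 0, 0], "gripper": 0}
    - {"travel": [-0.14, -0.26, 0.3], "angular": [0, 0, 0], "gripper": 0}
    - {"travel": [-0.17, -0.33, 0.3], "angular": [0, 0, 0], "gripper": 0}
    - {"travel": [-0.18, -0.4, 0.3], "angular": [0, 0, 0], "gripper": 0}

```text
t: 3.1
tool_pos: [0.4424, 0.0824, 0.2203]
tool_rot: [0.641, 3.074, -0.0]
contact_force: [0.3, -0.7, -0.8]
opening: 0.0217
grip_force: 39.7
```

```bash
python3 - <<'E'
from h import *
d=snap('wrist','w2');o=ctrl.get_obs();print(o['t'],o['tool_pos'],o['opening'],o['grip_force'],o['contact_force'])
E
```

```text
3.15 [0.44251517 0.07739604 0.22036093] 0.02160155324461212 39.79592980351299 [ 3.60902832 -1.79263021 -1.48545769]
```

View pics/w2.png

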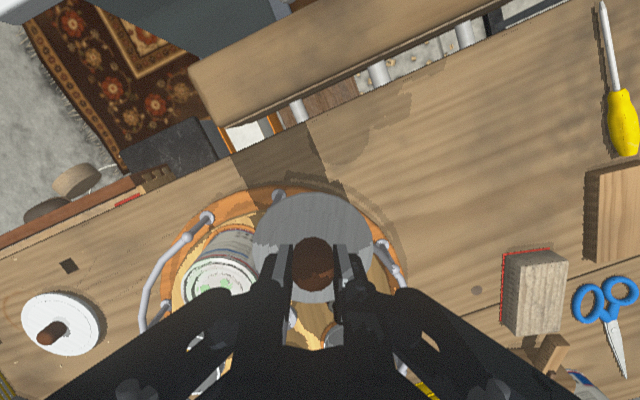

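The lid hangs level in the grip, with its flange from about x=249 to 373. I'll go round the front to a pose where the camera sees the open pot.

step_arm:
  targets:
    - {"travel": [-0.01, -0.07, 0], "angular": [0, 0, 0], "gripper": 0}
    - {"travel": [-0.02, -0.14, 0], "angular": [0, 0, 0], "gripper": 0}
    - {"travel": [-0.01, -0.21, 0], "angular": [0, 0, 0], "gripper": 0}
    - {"travel": [0.01, -0.28, 0], "angular": [0, 0, 0], "gripper": 0}
    - {"travel": [0.04, -0.34, 0], "angular": [0, 0, 0], "gripper": 0}
    - {"travel": [0.09, -0.39, 0], "angular": [0, 0, 0], "gripper": 0}
    - {"travel": [0.15, -0.43, 0], "angular": [0, 0, 0], "gripper": 0}
    - {"travel": [0.22, -0.45, 0], "angular": [0, 0, 0], "gripper": 0}
    - {"travel": [0.28, -0.45, 0], "angular": [0, 0, 0], "gripper": 0}
    - {"travel": [0.28, -0.45, 0], "angular": [0, 0, 0], "gripper": 0}

```text
t: 4.15
tool_pos: [0.6148, -0.1869, 0.2193]
tool_rot: [0.642, 3.075, 0.001]
contact_force: [-0.1, 0.4, -1.2]
opening: 0.022
grip_force: 39.9
```

```bash
python3 - <<'E'
from h import *
d=snap('wrist','w3');o=ctrl.get_obs();print(o['t'],o['tool_pos'],o['tool_rot'],o['opening'],o['grip_force'],o['q'])
E
```

```text
4.2 [ 0.61308799 -0.18654276  0.21943039] [-6.41563680e-01 -3.07442684e+00  5.15127010e-05] 0.021918704057056187 39.90780379544958 [-4.11321553e-01  1.09801941e-01  1.60392647e+00 -2.26120048e-04
  1.42877693e+00 -1.57063536e+00]
```

View pics/w3.png

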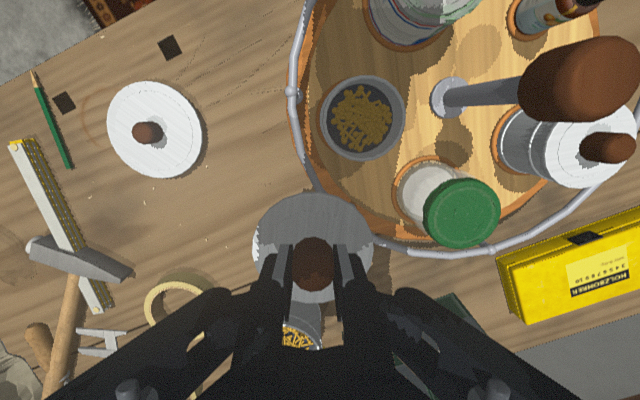

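The wrist view shows the open pot's rim spanning x 319–405, y 74–160 (centre about (362,117)). The held lid's flange arc spans x 251–375 with its top at y=193.

```bash
python3 - <<'E'
from h import *
d=ld('w3');t=ld('top0');s=ld('side0')
im=cv2.imread('pics/w3.png')
# rim: fit projected circle (outer r .034) by max gradient
g=cv2.GaussianBlur(cv2.cvtColor(im,6),(0,0),1).astype(np.float32)
gm=np.hypot(cv2.Sobel(g,5,1,0),cv2.Sobel(g,5,0,1))
th=np.linspace(0,2*np.pi,120,endpoint=False)
from scipy.optimize import minimize
from scipy.ndimage import map_coordinates
def score(p,radii,z,sel=slice(None)):
    sc=0
    for r in radii:
        q=proj(d,np.c_[p[0]+r*np.cos(th),p[1]+r*np.sin(th),np.full(120,z)])
        q=q[sel] if not callable(sel) else q[sel(q)]
        sc+=map_coordinates(gm,[q[:,1],q[:,0]],order=1).mean()
    return sc
def best(c,radii,z,sel=slice(None),w=.012):
    G=[(score((x,y),radii,z,sel),x,y) for x in np.arange(c[0]-w,c[0]+w,.0005) for y in np.arange(c[1]-w,c[1]+w,.0005)]
    return max(G)
c=atz(d,362,117,.102);print('rim click',c)
for z in(.098,.102,.106): print(z,best(c,[.034,.031],z))
print('tri',tri([(d,362,117),(t,342.4,219.3)]))
o=ctrl.get_obs();T=o['tool_pos']
up=lambda q:q[:,1]<236
for z in (T[2]-.0283,T[2]-.0333): print('lid',best(T[:2],[.0365],z,up),T)
# knob/axis: centre via post foot etc
print('post foot',atz(d,448,98,.036))
# jar lid centre, closed lid
print('jar',atz(d,462,213,.118),'cp knob',atz(d,609,149,.133))
E
```

```text
rim click [ 0.56228368 -0.12010158  0.102     ]
0.098 (np.float32(120.417465), np.float64(0.5647836842298016), np.float64(-0.11860157848387198))
0.102 (np.float32(124.13216), np.float64(0.5647836842298016), np.float64(-0.11910157848387198))
0.106 (np.float32(107.94215), np.float64(0.5647836842298016), np.float64(-0.12010157848387198))
tri (array([ 0.56126424, -0.12159737,  0.11481862]), [np.float64(0.0004158041406999917), np.float64(0.00041580414069998083)])
lid (np.float32(52.694042), np.float64(0.6150879912540101), np.float64(-0.18754276210023724)) [ 0.61308799 -0.18654276  0.21943039]
lid (np.float32(56.71659), np.float64(0.61608799125401), np.float64(-0.18804276210023724)) [ 0.61308799 -0.18654276  0.21943039]
post foot [ 0.58492766 -0.02379711  0.036     ]
jar [ 0.66701642 -0.07264661  0.118     ] cp knob [0.65329687 0.03307993 0.133     ]
```

step_arm:
  targets:
    - {"travel": [0.003, 0.04, -0.04], "angular": [0, 0, 0], "gripper": 0}
    - {"travel": [0.003, 0.075, -0.075], "angular": [0, 0, 0], "gripper": 0}
    - {"travel": [0.003, 0.075, -0.075], "angular": [0, 0, 0], "gripper": 0}
    - {"travel": [0.003, 0.075, -0.075], "angular": [0, 0, 0], "gripper": 0}

```text
t: 4.6
tool_pos: [0.6129, -0.1411, 0.1752]
tool_rot: [-0.641, -3.075, 0.001]
contact_force: [-0.9, 0.4, -0.2]
opening: 0.022
grip_force: 39.9
```

```bash
cat > fit.py <<'E'
from h import *
from scipy.ndimage import map_coordinates
th=np.linspace(0,2*np.pi,120,endpoint=False)
def fit(d,c,radii,z,sel=None,w=.012):
    g=cv2.GaussianBlur(cv2.cvtColor(d['img'],7),(0,0),1).astype(np.float32)
    gm=np.hypot(cv2.Sobel(g,5,1,0),cv2.Sobel(g,5,0,1)); B=[]
    for x in np.arange(c[0]-w,c[0]+w,.0005):
        for y in np.arange(c[1]-w,c[1]+w,.0005):
            sc=0
            for r in radii:
                q=proj(d,np.c_[x+r*np.cos(th),y+r*np.sin(th),np.full(120,z)])
                if sel: q=q[sel(q)]
                sc+=map_coordinates(gm,[q[:,1],q[:,0]],order=1).mean()
            B.append((float(sc),round(float(x),4),round(float(y),4)))
    return max(B)
E
python3 - <<'E'
from fit import *
d=snap('wrist','w4');o=ctrl.get_obs();T=o['tool_pos'];print(o['t'],T)
p=(.5648,-.1191)
q=proj(d,np.c_[p[0]+.034*np.cos(th),p[1]+.034*np.sin(th),np.full(120,.102)]);print(q.min(0),q.max(0))
lim=lambda q:q[:,1]<185
for z in(.096,.099,.102,.105,.108): print(z,fit(d,p,[.034,.031],z,lim))
for z in(.0283,.0333): print(fit(d,T[:2],[.0365],T[2]-z,lambda q:q[:,1]<236))
im=d['img'][:,:,::-1].copy()
cv2.polylines(im,[q.astype(int).reshape(-1,1,2)],True,(0,0,255),1);cv2.imwrite('pics/w4o.png',im)
E
```

```text
4.65 [ 0.61368978 -0.14176243  0.17633306]
[264.45089034  98.3982539 ] [363.4752138  198.50840301]
0.096 (193.271484375, 0.5658, -0.1211)
0.099 (210.540283203125, 0.5648, -0.1196)
0.102 (219.55120849609375, 0.5648, -0.1196)
0.105 (196.7558135986328, 0.5653, -0.1191)
0.108 (188.86013793945312, 0.5653, -0.1186)
(53.32085037231445, 0.6132, -0.1413)
(52.49742889404297, 0.6107, -0.1398)
```

View pics/w4o.png

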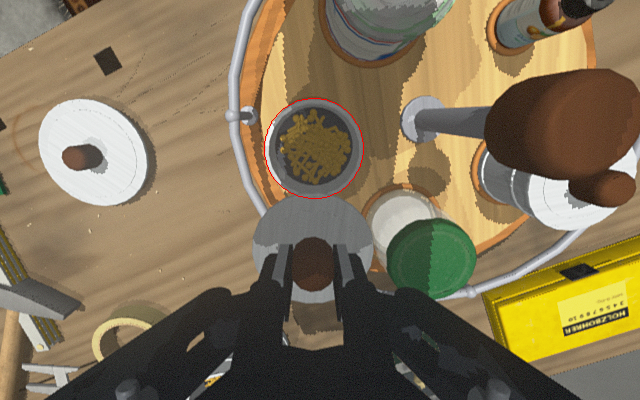

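The red predicted rim circle lies on the pot's rim in a second view, so the pot is confirmed at (0.5648, -0.1194, 0.102). Next I'll refine where the lid sits in the grip.

```bash
python3 - <<'E'
from h import *
a=cv2.imread('pics/w4.png',0).astype(int);b=cv2.imread('pics/w3.png',0).astype(int)
print(a[188:212,312],b[188:212,312])
for y in(225,235): print(a[y,246:260],a[y,364:382],b[y,246:260],b[y,364:382])
d=ld('w4');o=ctrl.get_obs();T=o['tool_pos'];R=cv2.Rodrigues(o['tool_rot'])[0];th=np.linspace(0,2*np.pi,721)
for dx in(-.003,0,.003):
  for dz in(.0283,.0333,.0243):
    c=T+R@np.array([dx,0,dz]);q=proj(d,np.c_[c[0]+.0365*np.cos(th),c[1]+.0365*np.sin(th),np.full(721,c[2])])
    print(dx,dz,q[:,1].min().round(1),[(q[abs(q[:,1]-y)<1][:,0].min().round(1),q[abs(q[:,1]-y)<1][:,0].max().round(1)) for y in(225,235)])
E
```

```text
[100  98 104 100  97 101 116 115 114 114 113 109 116 110 112 113 110 113
 112 112 115 113 111 112] [ 84  84  87  89  95 103 108 110 106 106 108 102 104 110 105 107 103 109
 109 111 107 109 102 106]
[142 143 144 146 145 148 142 148 147 150 145 126 108 111] [116 113 113 108 115 118 124 142 175 181 184 180 180 184 183 183 183 182] [132 136 132 136 129 132 132 130 127 128 130 137 111 104] [108 110 109 104  88  88  91  88  92  91  93  88  93  96  94  96  96  96]
[137 141 138 134 137 137 137 119 117 109 108 117 113 112] [115 110 114 115 112 114 116 110 126 137 168 178 181 178 178 186 195 202] [136 138 138 139 135 140 137 145 196 201 158 107 105 102] [112 105 105 106 109 107 110 105  96  92  89  77  67  64  62  70  68  73]
-0.003 0.0283 198.5 [(np.float64(258.8), np.float64(365.2)), (np.float64(253.8), np.float64(370.3))]
-0.003 0.0333 196.0 [(np.float64(258.5), np.float64(365.5)), (np.float64(254.3), np.float64(369.8))]
-0.003 0.0243 200.6 [(np.float64(259.6), np.float64(364.6)), (np.float64(253.5), np.float64(370.5))]
0 0.0283 193.3 [(np.float64(255.7), np.float64(368.3)), (np.float64(251.9), np.float64(372.2))]
0 0.0333 191.0 [(np.float64(255.8), np.float64(368.2)), (np.float64(252.8), np.float64(371.3))]
0 0.0243 195.2 [(np.float64(255.8), np.float64(368.2)), (np.float64(251.3), np.float64(372.7))]
0.003 0.0283 188.0 [(np.float64(253.3), np.float64(370.7)), (np.float64(250.5), np.float64(373.6))]
0.003 0.0333 185.8 [(np.float64(253.8), np.float64(370.2)), (np.float64(251.8), np.float64(372.3))]
0.003 0.0243 189.8 [(np.float64(253.1), np.float64(371.1)), (np.float64(249.6), np.float64(374.4))]
```

step_arm:
  targets:
    - {"travel": [-0.04, 0.018, 0], "angular": [0, 0, 0], "gripper": 0}
    - {"travel": [-0.082, 0.037, 0], "angular": [0, 0, 0], "gripper": 0}
    - {"travel": [-0.082, 0.037, -0.02], "angular": [0, 0, 0], "gripper": 0}
    - {"travel": [-0.082, 0.037, -0.035], "angular": [0, 0, 0], "gripper": 0}
    - {"travel": [-0.082, 0.037, -0.035], "angular": [0, 0, 0], "gripper": 0}
    - {"travel": [-0.082, 0.037, -0.035], "angular": [0, 0, 0], "gripper": 0}

```text
t: 5.25
tool_pos: [0.565, -0.1197, 0.154]
tool_rot: [0.643, 3.075, -0.0]
contact_force: [-0.0, -0.0, -0.9]
opening: 0.0219
grip_force: 39.9
```

```bash
python3 - <<'E'
from h import *
for i in range(3):
    d=snap('wrist','w5');o=ctrl.get_obs();print(o['t'],o['tool_pos'],o['contact_force'])
E
```

```text
5.3 [ 0.56521487 -0.119634    0.15433568] [ 0.88878215 -0.81088195 -0.30790378]
5.35 [ 0.56528261 -0.11955991  0.15447949] [ 0.53488069 -0.05066424 -1.0038623 ]
5.4 [ 0.56525617 -0.11946897  0.15452234] [ 0.08013257  1.4032979  -1.06736455]
```

step_arm:
  targets:
    - {"travel": [-0.001, 0, -0.006], "angular": [0, 0, 0], "gripper": 0}
    - {"travel": [-0.001, 0, -0.012], "angular": [0, 0, 0], "gripper": 0}
    - {"travel": [-0.001, 0, -0.018], "angular": [0, 0, 0], "gripper": 0}
    - {"travel": [-0.001, 0, -0.024], "angular": [0, 0, 0], "gripper": 0}
    - {"travel": [-0.001, 0, -0.027], "angular": [0, 0, 0], "gripper": 0}
    - {"travel": [-0.001, 0, -0.027], "angular": [0, 0, 0], "gripper": 0}

```text
t: 6.0
tool_pos: [0.5637, -0.1189, 0.1373]
tool_rot: [-0.642, -3.074, -0.0]
contact_force: [-0.5, 0.3, -1.0]
opening: 0.022
grip_force: 39.9
```

step_arm:
  targets:
    - {"travel": [0, 0, -0.003], "angular": [0, 0, 0], "gripper": 0}
    - {"travel": [0, 0, -0.006], "angular": [0, 0, 0], "gripper": 0}
    - {"travel": [0, 0, -0.006], "angular": [0, 0, 0], "gripper": 0}
    - {"travel": [0, 0, -0.006], "angular": [0, 0, 0], "gripper": 0}

```text
t: 6.4
tool_pos: [0.5647, -0.1193, 0.1352]
tool_rot: [0.642, 3.073, -0.0]
contact_force: [0.4, -0.7, 3.7]
opening: 0.0218
grip_force: 40.3
```

step_arm:
  targets:
    - {"travel": [0, 0, -0.006], "angular": [0, 0, 0], "gripper": 0.6}
    - {"travel": [0, 0, -0.006], "angular": [0, 0, 0], "gripper": 0.6}
    - {"travel": [0, 0, -0.006], "angular": [0, 0, 0], "gripper": 0.6}
    - {"travel": [0, 0, -0.006], "angular": [0, 0, 0], "gripper": 0.6}
    - {"travel": [0, 0, 0.03], "angular": [0, 0, 0], "gripper": 0.6}
    - {"travel": [0, 0, 0.09], "angular": [0, 0, 0], "gripper": 0.6}
    - {"travel": [0, 0, 0.16], "angular": [0, 0, 0], "gripper": 0.8}
    - {"travel": [0, 0, 0.22], "angular": [0, 0, 0], "gripper": 1}
    - {"travel": [0.03, -0.03, 0.22], "angular": [0, 0, 0], "gripper": 1}
    - {"travel": [0.03, -0.03, 0.22], "angular": [0, 0, 0], "gripper": 1}

```text
t: 7.4
tool_pos: [0.5835, -0.1386, 0.2683]
tool_rot: [0.643, 3.071, -0.002]
contact_force: [-0.8, 0.4, -0.0]
opening: 0.0853
grip_force: 0.0
```

```bash
python3 - <<'E'
from fit import *
d=snap('wrist','w6');o=ctrl.get_obs();T=o['tool_pos'];print(o['t'],T,o['opening'],o['contact_force'],o['q'])
lim=lambda q:q[:,1]<240
for z in(.102,.107,.112): print(z,fit(d,(.5648,-.1194),[.0365],z,lim))
E
```

```text
7.45 [ 0.58229716 -0.13761097  0.26646908] 0.08541565529636998 [-0.24304179  0.35825944 -1.19808567] [-3.56388823e-01 -1.95029404e-02  1.65851484e+00 -1.89026426e-05
  1.50228989e+00 -1.51458673e+00]
0.102 (78.45016479492188, 0.5663, -0.1199)
0.107 (73.10655975341797, 0.5648, -0.1199)
0.112 (67.27204895019531, 0.5633, -0.1209)
```

View pics/w6.png

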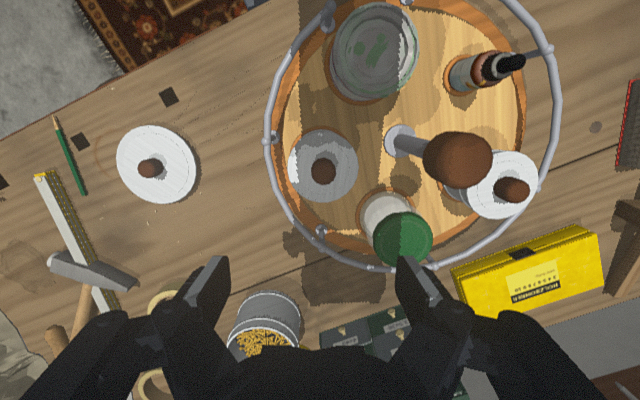

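The lid is home: the flange edge fits at rim height (z≈0.102), centred at (0.566,-0.120), with its knob at (322,170) and the fingers free. Next I'll move above the centre knob and measure the axis and gap from there.

step_arm:
  targets:
    - {"travel": [0, 0.06, 0], "angular": [0, 0, 0], "gripper": 1}
    - {"travel": [0, 0.12, 0], "angular": [0, 0, 0], "gripper": 1}
    - {"travel": [0, 0.185, 0], "angular": [0, 0, 0], "gripper": 1}
    - {"travel": [0, 0.185, 0], "angular": [0, 0, 0], "gripper": 1}
    - {"travel": [0, 0.185, 0], "angular": [0, 0, 0], "gripper": 1}

```text
t: 7.95
tool_pos: [0.5811, -0.0251, 0.265]
tool_rot: [-0.639, -3.074, 0.001]
contact_force: [0.6, -0.5, -0.2]
opening: 0.0855
grip_force: 0.0
```

```bash
python3 - <<'E'
from fit import *
d=snap('wrist','w7');o=ctrl.get_obs();T=o['tool_pos'];print(o['t'],T)
im=d['img'][:,:,::-1]
c=np.array([.583,-.025])
th=np.linspace(0,2*np.pi,120)
pr=lambda r,z,c:proj(d,np.c_[c[0]+r*np.cos(th),c[1]+r*np.sin(th),np.full(120,z)])
print(fit(d,c,[.168],.016,lambda q:q[:,1]<230,.01),fit(d,c,[.144],.034,lambda q:q[:,1]<230,.01),fit(d,c,[.161],.075,lambda q:q[:,1]<230,.01))
h=ld('w6');h['img']=cv2.imread('pics/w6.png')[:,:,::-1].copy()
print(fit(h,c,[.168],.016,lambda q:q[:,1]<230,.01),fit(h,c,[.144],.034,lambda q:q[:,1]<230,.01))
print('closed lid',fit(h,(.655,.036),[.0365],.102,None,.012))
print('knob tri',tri([(h,457,158),(ld('top0'),319.6,194.4),(ld('side0'),314.1,177.8)]))
print(proj(d,[[.583,-.025,.198],[.435,-.008,.016]]))
E
```

```text
8.0 [ 0.58130128 -0.02598582  0.26521415]
(69.10807037353516, 0.584, -0.035) (104.99925231933594, 0.5875, -0.024) (98.47787475585938, 0.586, -0.024)
(64.07075500488281, 0.591, -0.0285) (103.0462417602539, 0.588, -0.0245)
closed lid (189.46426391601562, 0.6595, 0.0455)
knob tri (array([ 0.58296171, -0.02434526,  0.18002913]), [np.float64(0.0029046938449734175), np.float64(0.002675697016677233), np.float64(0.0022652740235226906)])
[[313.84943097 228.31888184]
 [276.79998102  58.1572541 ]]
```

View pics/w7.png

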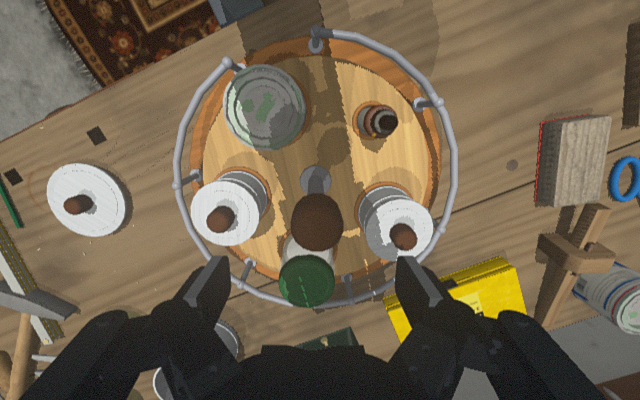

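The view shows the rail ends at about (236,65) and (316,37), with the gap between them at the upper left. The closed pot is at (226,212) and the knob at (317,222).

```bash
python3 - <<'E'
from h import *
w=ld('w7');t=ld('top0');c=np.array([.5855,-.0238])
an=lambda p:np.degrees(np.arctan2(*(p[:2]-c)[::-1]))%360
a=atz(w,236,65,.075);b=atz(w,316,37,.075)
for p in(a,b): print(p,np.hypot(*(p[:2]-c)),an(p))
print('gap w',np.linalg.norm(a-b),'mid',(an(a)+an(b))/2)
f=[atz(t,286.7,248.1,.018),atz(t,309.6,258.4,.018)]
print('top',[an(p) for p in f],sum(an(p) for p in f)/2)
f=[atz(w,316,47,.02),atz(w,239,70,.02)];print('w7 feet',[(an(p),np.hypot(*(p[:2]-c))) for p in f])
p=np.array([.5650,-.1195]);print('pot',np.hypot(*(p-c)),an(p))
E
```

```text
[ 0.43619477 -0.04614528  0.075     ] 0.15096808176428939 188.51180996459763
[0.44536987 0.03739789 0.075     ] 0.1529105424246168 156.40805342610156
gap w 0.08404548669867988 mid 172.4599316953496
top [np.float64(157.9748526601017), np.float64(191.17313576505842)] 174.57399421258006
w7 feet [(np.float64(156.18623715848494), np.float64(0.15532485050661715)), (np.float64(191.11119083997536), np.float64(0.1591074523014736))]
pot 0.09787103759539899 257.9093316819557
```

step_arm:
  targets:
    - {"travel": [0.006, 0.003, -0.05], "angular": [0, 0, 0], "gripper": 1}
    - {"travel": [0.006, 0.003, -0.1], "angular": [0, 0, 0], "gripper": 1}
    - {"travel": [0.006, 0.003, -0.138], "angular": [0, 0, 0], "gripper": 1}
    - {"travel": [0.006, 0.003, -0.138], "angular": [0, 0, 0], "gripper": 0.7}
    - {"travel": [0.006, 0.003, -0.138], "angular": [0, 0, 0], "gripper": 0}
    - {"travel": [0.006, 0.003, -0.138], "angular": [0, 0, 0], "gripper": 0}
    - {"travel": [0.006, 0.003, -0.138], "angular": [0, 0, 0], "gripper": 0}
    - {"travel": [0.006, 0.003, -0.138], "angular": [0, 0, 0], "gripper": 0}
  squeeze: 50

```text
t: 8.8
tool_pos: [0.5869, -0.0244, 0.1859]
tool_rot: [0.642, 3.071, 0.001]
contact_force: [0.2, 0.8, 4.4]
opening: 0.0386
grip_force: 54.9
```

step_arm:
  targets:
    - {"travel": [0, 0, 0], "angular": [0, 0, -0.04], "gripper": 0}
    - {"travel": [0, 0, 0], "angular": [0, 0, -0.12], "gripper": 0}
    - {"travel": [0, 0, 0], "angular": [0, 0, -0.22], "gripper": 0}
    - {"travel": [0, 0, 0], "angular": [0, 0, -0.33], "gripper": 0}
    - {"travel": [0, 0, 0], "angular": [0, 0, -0.44], "gripper": 0}
    - {"travel": [0, 0, 0], "angular": [0, 0, -0.55], "gripper": 0}
    - {"travel": [0, 0, 0], "angular": [0, 0, -0.66], "gripper": 0}
    - {"travel": [0, 0, 0], "angular": [0, 0, -0.77], "gripper": 0}
    - {"travel": [0, 0, 0], "angular": [0, 0, -0.88], "gripper": 0}
    - {"travel": [0, 0, 0], "angular": [0, 0, -0.945], "gripper": 0}

```text
t: 9.8
tool_pos: [0.5858, -0.0255, 0.1859]
tool_rot: [1.716, 2.629, -0.003]
contact_force: [-5.0, -2.6, 7.2]
opening: 0.0381
grip_force: 55.1
```

step_arm:
  targets:
    - {"travel": [0, 0, 0], "angular": [0, 0, -0.08], "gripper": 0}
    - {"travel": [0, 0, 0], "angular": [0, 0, -0.19], "gripper": 0}
    - {"travel": [0, 0, 0], "angular": [0, 0, -0.3], "gripper": 0}
    - {"travel": [0, 0, 0], "angular": [0, 0, -0.41], "gripper": 0}
    - {"travel": [0, 0, 0], "angular": [0, 0, -0.52], "gripper": 0}
    - {"travel": [0, 0, 0], "angular": [0, 0, -0.63], "gripper": 0}
    - {"travel": [0, 0, 0], "angular": [0, 0, -0.74], "gripper": 0}
    - {"travel": [0, 0, 0], "angular": [0, 0, -0.84], "gripper": 0}
    - {"travel": [0, 0, 0], "angular": [0, 0, -0.91], "gripper": 0}
    - {"travel": [0, 0, 0], "angular": [0, 0, -0.945], "gripper": 0}

```text
t: 10.8
tool_pos: [0.5843, -0.0255, 0.1859]
tool_rot: [2.552, 1.83, -0.007]
contact_force: [-12.7, -2.9, 11.3]
opening: 0.0383
grip_force: 55.5
```

step_arm:
  targets:
    - {"travel": [0, 0, 0], "angular": [0, 0, 0], "gripper": 0}
    - {"travel": [0, 0, 0], "angular": [0, 0, 0], "gripper": 0}
    - {"travel": [0, 0, 0], "angular": [0, 0, 0], "gripper": 0}

```text
t: 11.1
tool_pos: [0.5844, -0.0255, 0.1859]
tool_rot: [2.551, 1.832, -0.007]
contact_force: [-12.1, -2.8, 11.1]
opening: 0.0383
grip_force: 55.6
```

```bash
python3 - <<'E'
from fit import *
o=ctrl.get_obs();R=cv2.Rodrigues(o['tool_rot'])[0];print(o['t'],o['tool_pos'],np.degrees(np.arctan2(R[1,0],R[0,0])),'start yaw',np.degrees(np.arctan2(.4009,-.9161)),o['grip_force'],o['opening'])
d=snap('top','top1');s=snap('side','side1');w=snap('wrist','w8')
c=np.array([.5855,-.0238]);e=c+.098*np.array([np.cos(np.radians(172.8)),np.sin(np.radians(172.8))])
for q in(d,s): print(fit(q,e,[.0365],.105,None,.012))
print(e)
A=np.zeros((600,800,3),np.uint8)
for im,(x0,y0,x1,y1),sc,x,y in [(d['img'],(260,170,380,270),3.2,0,0),(s['img'],(245,160,375,260),3.1,395,0),(w['img'],(120,0,520,260),1,0,330)]:
    m=cv2.resize(im[y0:y1,x0:x1,::-1],None,fx=sc,fy=sc,interpolation=2);h,ww=m.shape[:2];A[y:y+h,x:x+ww]=m
cv2.imwrite('pics/fin.png',A)
E
```

```text
11.1 [ 0.58435625 -0.02551763  0.18591317] 71.36173504279888 start yaw 156.36504488829632 55.56253656337503 0.038301335311916186
(92.2708969116211, 0.4888, -0.011)
(69.41022491455078, 0.5003, -0.0235)
[ 0.48827276 -0.01151734]
```

View pics/fin.png

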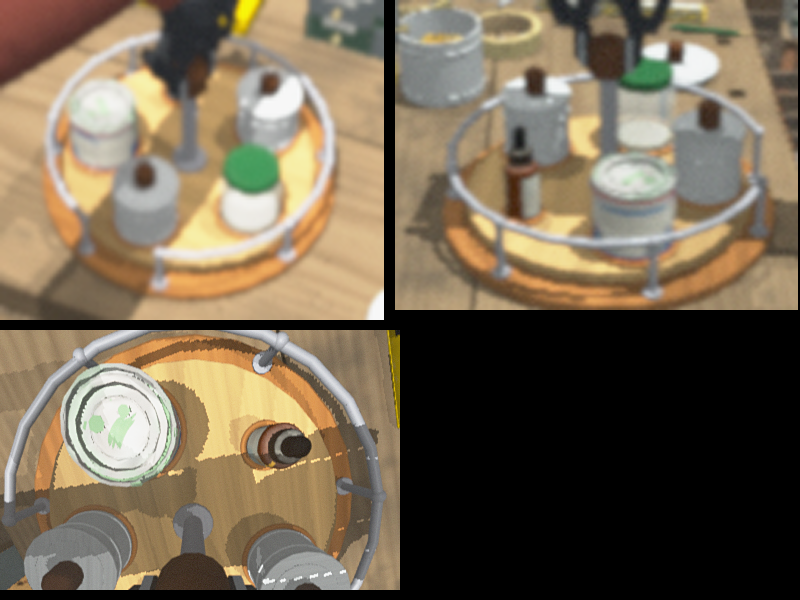

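After the turn, the lidded pot fits at (0.489,-0.011) in the top view, against a predicted gap middle of (0.488,-0.012). It stands between the two gap posts with the lid level, and the knob is held at 55 N, so I'm handing the job in.

```bash
python3 -c "
from station import ctrl
print(ctrl.finish_job())"
```

```text
the job is handed in; nothing more can be done
None
```

I closed the pot with the fitting lid, turned the carousel until the pot stood in the gap (about 1 mm off the middle by my measurement), and handed the job in still gripping the centre knob at about 55 N; the judge gave no verdict.

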